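# Register a chip carrier and fit the socket on its clamp nut

### The job

Push the chip carrier plate on its nest squarely home against the two far stops and the side stop. Then try the two slim, look-alike sockets from the tray on the plate's hex nut: only one of them goes on, so stand the one that does not fit back upright on the tray, and push the one that fits fully down over the nut. Finish while still gripping that socket seated on the nut, do not let go; the plate must still be home against the stops, and everything else, the wide socket too, stays where it is.

Things in the scene. Friction and masses are not known exactly. Their poses are not given: they have to be found in the camera images.
- nest: Fixed nest: dark steel slab, x -125..85, y -140..100, 8 thick, with three steel stop blocks whose tops are 18 above the table. Two far stops: faces at x = +50, 28 long, centred y = -48 and +14. Side stop: face at y = +65, centred x = 0. Origin: on the table below the home place of the plate's centre (a home plate has x = y = 0, yaw 0 in this frame), z up.
- carrier: Loose aluminium plate 100 (x) x 130 (y) x 12, about 0.6 kg, flat on the slab (underside 8 above the table), starting some 15 to 45 short of home in x and in y, turned up to 0.2 rad. Origin: centre of its underside. Fixed at its centre a brass hex nut, 24 across flats, flats facing +x and -x, from 12 to 27 above the origin; a 16 diameter stud in it rises to 30.
- socket_tray: Fixed tray 250 (x) x 110 (y), rubber floor 4 thick, rim 10 high and 4 wide. Origin: centre of its underside. The sockets stand on its floor in a row along x, 75 apart.
- socket_a: Slim steel socket standing open end down: round, 39 across, 0 to 30 high, then a square dark stub 16 x 16 up to 66, the grip. Hexagonal opening underneath (hidden), 22 deep, flats facing +x and -x; the stub's sides face x and y. 0.2 kg. Origin: centre of the open rim, z up. Only one of socket_a and socket_b fits the nut: try them.
- socket_b: Slim steel socket standing open end down: round, 39 across, 0 to 30 high, then a square dark stub 16 x 16 up to 66, the grip. Hexagonal opening underneath (hidden), 22 deep, flats facing +x and -x; the stub's sides face x and y. 0.2 kg. Origin: centre of the open rim, z up. Looks the same as socket_a.
- nut_top (a point): Centre of the nut's flat top, 27 above the plate's underside; axes as the plate's. The fitting socket has about 1.2 play all round, goes on when its flats are within about 0.1 rad of the nut's (any of six ways), and comes down until its rim meets the plate, 15 below this point. The other one stops with its rim on this face.
- wide_socket: Wide steel socket for a far bigger nut, 56 across, 34 high, stub 20 x 20 up to 70; stands in the same row on the tray, to be left alone. Origin: centre of its underside.
- screwdriver: Bystander, leave alone: screwdriver, black handle, 170 long, lying. Origin: on its underside.
- wrench: Bystander, leave alone: steel wrench, 160 long, lying. Origin: on its underside.
- washer: Bystander, leave alone: flat steel washer, 34 outside, 4 thick, lying. Origin: on its underside.
- bottle: Bystander, leave alone: white bottle, 60 across, 150 tall. Origin: on its underside.
- cup: Bystander, leave alone: open grey cup, 70 across, 60 tall. Origin: on its underside.
- chip_tray: Bystander, leave alone: clear compartment tray with black chips, 110 x 140 x 12. Origin: on its underside.
Mind the look-alikes: they are no part of the job. Leave any pink look-alike of the socket_b alone.

How it is judged:
By the outcome, as a careful person would: the job done as asked, in the order asked, and still so for the second after the job is handed in, while the arm keeps its last pose, push and grip.
It also fails if it takes over 72 s, if anything falls off the work surface, if the arm or the gripper's body presses on something with over 40 N, if the wrist force passes 120 N, or if a joint passes its speed limit or range.

### The arm

A 6-joint arm with a two-finger parallel gripper is mounted at the origin on the work surface. World frame = base frame: x ahead of the robot, y to its left, z up, the work surface at z = 0. Lengths are in m, angles in rad, forces in N, time in s.
With the tool pointing down it reaches from about 0.25 to 0.725 m from the base axis. Payload 4 kg.
Tool frame: the origin (TCP) lies midway between the tips of the shut fingers; the grasp point (between the pads) lies 19 mm behind it; y points along the fingers, x is the direction in which the jaws open and shut, and the axes are right-handed (so a half turn about y gives the same grasp; the last joint's range is limited). The gripper opens to 85 mm and grips with 20 to 120 N. Pads are 22 mm wide; open, the fingers measure 114 mm over their backs; the gripper's body (76 mm by 85 mm) begins 54 mm behind the grasp point. The pads swing forward as they close: fully open they stand 13 mm farther back than shut.
Start: joints at [-1.275, 0.241, 0.005, 1.335, 0, 1.571], TCP at [0.146, -0.478, 0.231] pointing down, gripper open.
Joint ranges: [-2.72, 2.72], [-1.05, 1.87], [-1.09, 1.28], [-1.99, 2.15], [-1.42, 1.44], [-3.14, 3.14]. Speed limits (rad/s): [2.79, 2.79, 3.14, 3.14, 3.14, 3.14].

### API

Orientations are given as a unit quaternion [x, y, z, w].
In Python, from workcell import bot gives the robot as it stands. The module is installed in compiled form; this text tells all that it offers.
- The arm moves only by the shell command python3 -m inch 'ROWS'. ROWS is text: rows parted by semicolons, each of 7 numbers parted by spaces: the turn, a rotation vector about the tool's x, y, z in degrees, then the shift along the tool's x, y, z in mm, then the closure, from 0 (fully open) to 1 (shut). In form: ax ay az dx dy dz fingers; .... A call has 1 to 12 rows; each row shifts and turns the commanded pose from where the row before left it, along the tool's axes as they then stand; what a row does not reach is not made up. A row lasts 1/8 s, in which the tool goes at most 62.5 mm and 10.7 degrees, less where a joint would pass 70% of its speed; a pose out of reach is approached as far as the arm can. A call with a gripper value outside its range is refused whole. The fingers move at their own pace and stop on an object; the grip force is fixed at half the most. Time passes only in rows, so rows that do not move let the fingers close. It gives the time, the measured TCP pose, the force and the opening at its end, in the units of the state.
- bot.get_obs(): the state, without advancing time (a new reading comes with each control period).
- bot.camera(name): name is "side" or "top" or "wrist"; returns a dict with "color" (420x560x3 uint8, blue, green, red), "fx", "fy", "cx", "cy" (pixels), "extrinsics" (4x4, takes a point from world to camera coordinates). Camera axes: x right, y up, looking along -z (the intrinsics and any distortion apply to the point x, -y, -z); pixel columns grow to the right and rows downward; lengths in m; the calibration is good to about 2 mm. A picture is of the moment at which its call begins. There is no depth.
- bot.job_done(): hands the job in, once; it reports no verdict.
Trained networks look in the newest picture that a camera, given by its name, has taken for a name from the list of things; names that differ only in an ending like _2 or _b are one class to them, and where a whole thing is asked for, a point or a joint stands for the part that bears it (a point fixed in the world has none). Each returns a list of dicts, best first, with "conf" (0 to 1); they miss things now and then, are a little off and sometimes report something else, mostly with a low value. They report only what shows in the picture. A call takes as long as a camera call. They do not tell look-alikes from the thing itself.
- bot.look_for(name, camera): "extent" ([left, top, right, bottom] in pixels, round what is visible of it).
- bot.cut_out(name, camera): "region" (420x560 bool, what is visible of it) and "extent" ([left, top, right, bottom] in pixels, round what is visible of it).
- bot.spot_point(name, camera): "point" ([column, row] in pixels: a listed point, or the origin of a listed thing).
The state is a dict: "clock": time; "joint_pos": joint angles; "joint_vel": joint speeds; "tau": joint torques, N m; "eef_pos": TCP position; "tool_rot": TCP orientation; "ft_force": force on the tool from outside, world axes, zero at the start; "ft_torque": the same for the moment, N m; "grip_width": finger opening in m.
Only numpy, scipy, OpenCV 4.12 (cv2) and the standard library are available. Lean on these libraries where they do the work, as an engineer would, in place of code of your own. Each camera call takes 0.05 s, during which the arm holds its last target.

## Working session

There is one attempt and no reset: what is moved stays moved. The work goes in short steps, Python scripts to look and compute and a shell command to move; the robot and the scene stay as the last step left them, time stands still between calls to the robot, and variables do not carry over. Pictures are saved under pics/ and viewed, and the job is handed in when it is done.

```bash
mkdir -p pics; cat > h.py <<'E'
import numpy as np,cv2
from workcell import bot
def snap(n,f):
    c=bot.camera(n);cv2.imwrite('pics/'+f,c['color']);return c
def proj(c,P):
    P=np.atleast_2d(P);E=np.array(c['extrinsics']);q=P@E[:3,:3].T+E[:3,3]
    return np.c_[c['cx']+c['fx']*q[:,0]/-q[:,2],c['cy']+c['fy']*-q[:,1]/-q[:,2]]
def unproj(c,uv,z):
    E=np.array(c['extrinsics']);R=E[:3,:3];t=E[:3,3]
    uv=np.atleast_2d(uv);d=np.c_[(uv[:,0]-c['cx'])/c['fx'],-(uv[:,1]-c['cy'])/c['fy'],-np.ones(len(uv))]@R
    o=-R.T@t;return o+d*((z-o[2])/d[:,2])[:,None]
E
python3 - <<'E'
from h import *
o=bot.get_obs();print({k:np.round(v,3) for k,v in o.items()})
for n in['top','side','wrist']:
    c=snap(n,n+'0.png');print(n,[k for k in c],np.round(np.array(c['extrinsics']),3).tolist(),c['fx'],c['cx'],c['cy'])
    for t in['nest','carrier','socket_tray','socket_a','wide_socket','nut_top']:
        print(t,[(np.round(r['point']).tolist(),round(r['conf'],2)) for r in bot.spot_point(t,n)])
E
```

```text
{'clock': np.float64(0.0), 'joint_pos': array([-1.275,  0.241,  0.004,  1.335,  0.   ,  1.571]), 'joint_vel': array([ 0.001,  0.   ,  0.   , -0.   ,  0.   , -0.001]), 'tau': array([-0.0000e+00, -3.7232e+01,  2.5241e+01,  1.7000e-02,  0.0000e+00,
       -0.0000e+00]), 'eef_pos': array([ 0.146, -0.478,  0.23 ]), 'tool_rot': array([-0.568,  0.421, -0.42 ,  0.569]), 'ft_force': array([-0.268, -0.447,  0.134]), 'ft_torque': array([ 0.031, -0.034,  0.002]), 'grip_width': np.float64(0.085)}
top ['color', 'fx', 'fy', 'cx', 'cy', 'extrinsics'] [[0.022, -1.0, 0.021, 0.038], [0.987, 0.025, 0.159, -0.572], [-0.159, 0.017, 0.987, -1.292], [0.0, 0.0, 0.0, 1.0]] 546.0139762220052 281.15738928362526 214.4789271628755
nest [([266.0, 230.0], 0.93), ([389.0, 230.0], 0.71)]
carrier [([280.0, 238.0], 0.57), ([275.0, 233.0], 0.36)]
socket_tray [([390.0, 229.0], 0.59)]
socket_a [([345.0, 252.0], 0.76), ([388.0, 230.0], 0.71), ([398.0, 257.0], 0.54)]
wide_socket [([396.0, 201.0], 0.78)]
nut_top [([280.0, 234.0], 0.73)]
side ['color', 'fx', 'fy', 'cx', 'cy', 'extrinsics'] [[0.723, -0.691, 0.016, -0.391], [0.497, 0.536, 0.683, -0.361], [-0.48, -0.485, 0.731, -0.592], [0.0, 0.0, 0.0, 1.0]] 421.7768350635817 281.0409693691794 215.54417109023015
nest [([250.0, 234.0], 0.71)]
carrier []
socket_tray [([377.0, 331.0], 0.86), ([373.0, 331.0], 0.41)]
socket_a [([374.0, 331.0], 0.93), ([304.0, 316.0], 0.86)]
wide_socket [([406.0, 314.0], 0.61), ([378.0, 334.0], 0.23), ([250.0, 233.0], 0.17)]
nut_top [([255.0, 238.0], 0.96)]
wrist ['color', 'fx', 'fy', 'cx', 'cy', 'extrinsics'] [[0.291, -0.957, -0.001, -0.5], [0.918, 0.279, -0.281, 0.035], [0.269, 0.081, 0.96, -0.38], [0.0, 0.0, 0.0, 1.0]] 323.91687881877374 277.38774299929224 208.41808095323373
nest []
carrier []
socket_tray []
socket_a []
wide_socket []
nut_top []
```

View pics/top0.png

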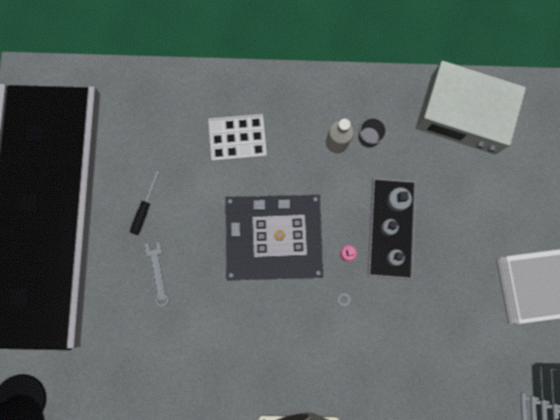

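View pics/side0.png

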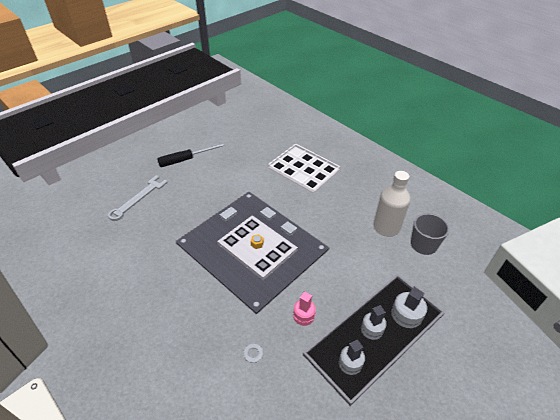

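View pics/wrist0.png

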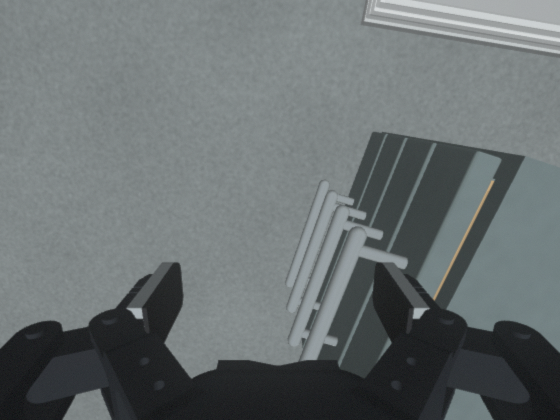

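```bash
python3 - <<'E'
import cv2
t=cv2.imread('pics/top0.png');s=cv2.imread('pics/side0.png')
cv2.imwrite('pics/t_n.png',cv2.resize(t[185:290,215:335],None,fx=5.5,fy=5.5,interpolation=cv2.INTER_CUBIC))
cv2.imwrite('pics/t_t.png',cv2.resize(t[172:285,330:425],None,fx=5.2,fy=5.2,interpolation=cv2.INTER_CUBIC))
cv2.imwrite('pics/s_n.png',cv2.resize(s[185:315,170:335],None,fx=4.5,fy=4.5,interpolation=cv2.INTER_CUBIC))
cv2.imwrite('pics/s_t.png',cv2.resize(s[270:405,285:450],None,fx=4.4,fy=4.4,interpolation=cv2.INTER_CUBIC))
E
```

```text
(no output)
```

View pics/t_n.png

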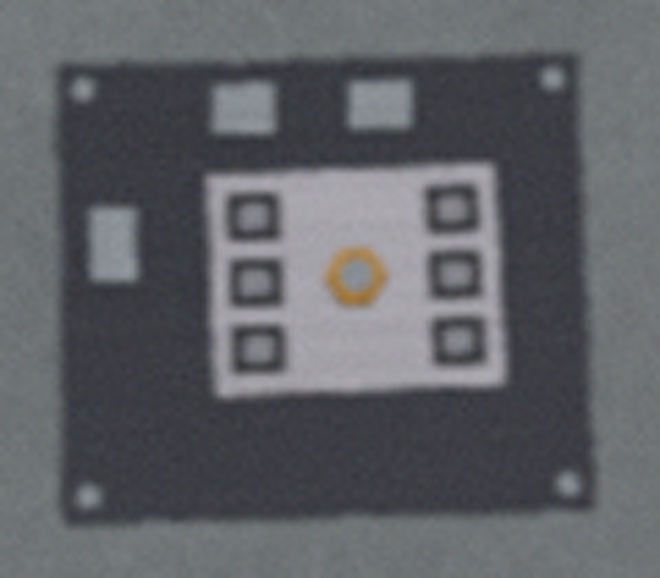

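View pics/t_t.png

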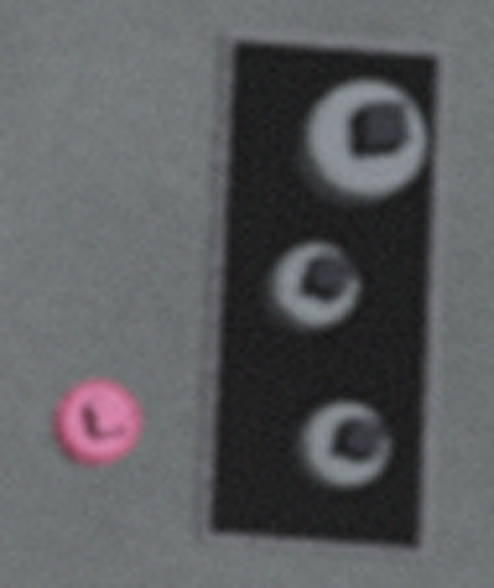

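View pics/s_n.png

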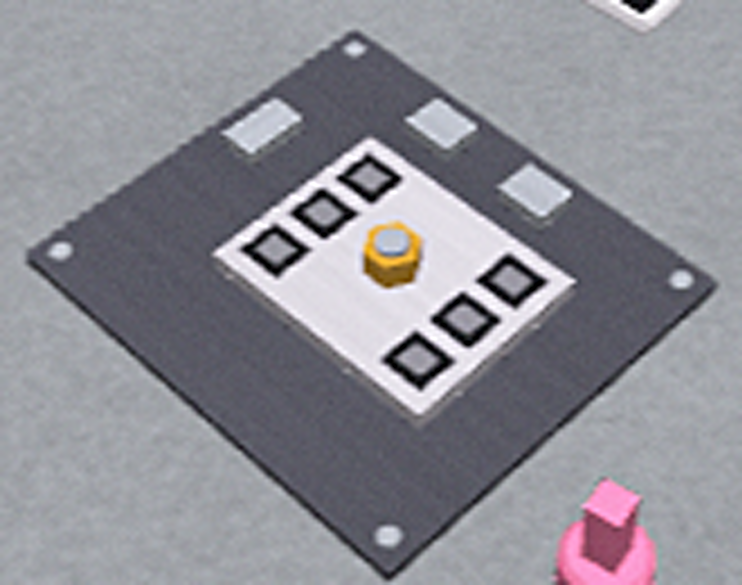

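View pics/s_t.png

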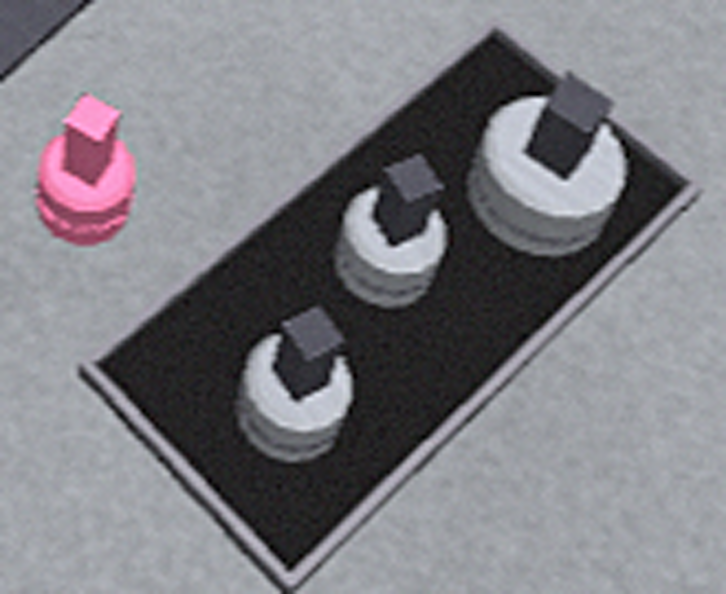

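```bash
cat > fit.py <<'E'
from h import *
from scipy.optimize import least_squares
def px(p,off,s): return (np.array(p,float)+.5)/s-.5+np.array(off)
def fit(views,L,z,x0):
    L=np.array(L)
    def f(v,which):
        c_,s_=np.cos(v[2]),np.sin(v[2]);P=np.c_[v[0]+c_*L[:,0]-s_*L[:,1],v[1]+s_*L[:,0]+c_*L[:,1],np.full(len(L),z)]
        return np.concatenate([(proj(c,P)-uv).ravel() for c,uv in which])
    for w in [[v] for v in views]+([views] if len(views)>1 else []):
        r=least_squares(f,x0,args=(w,));print(np.round(r.x,4),'rms px',np.sqrt(np.mean(r.fun**2)).round(2))
    return r.x
E
python3 - <<'E'
from fit import *
T=bot.camera('top');S=bot.camera('side')
a=lambda p:px(p,(215,185),5.5); b=lambda p:px(p,(170,185),4.5)
N=[[.085,.1],[.085,-.14],[-.125,-.14],[-.125,.1]]
print('nest');fit([(T,a([(60,65),(576,55),(593,508),(65,523)])),(S,b([(355,30),(717,287),(388,580),(28,257)]))],N,.008,[.5,0,0])
Pl=[[.05,.065],[.05,-.065],[-.05,-.065],[-.05,.065]]
print('plate');fit([(T,a([(206,174),(495,162),(507,384),(216,396)])),(S,b([(370,138),(577,281),(420,413),(213,254)]))],Pl,.02,[.5,0,0])
print('nut top',unproj(T,a([(356,274)]),.038),unproj(S,b([(392,241)]),.038))
a=lambda p:px(p,(330,172),5.2); b=lambda p:px(p,(285,270),4.4)
Tr=[[.125,.055],[.125,-.055],[-.125,-.055],[-.125,.055]]
print('tray');fit([(T,a([(230,38),(441,55),(421,549),(207,538)])),(S,b([(497,28),(702,188),(290,590),(82,368)]))],Tr,.01,[.5,-.3,0])
print('wide top',unproj(T,a([(366,138)]),.038),unproj(S,b([(555,155)]),.038))
for n,bt,st,bs,ss in[('mid',(318,284),(327,277),(396,226),(413,178)),('near',(346,443),(359,440),(298,380),(312,333))]:
    print(n,'body',unproj(T,a([bt]),.034),unproj(S,b([bs]),.034),'stub',unproj(T,a([st]),.07),unproj(S,b([ss]),.07))
for n,C in[('mid',[(407,152),(444,184),(418,204),(385,172)]),('near',[(316,305),(344,338),(313,361),(281,332)]),('wide',[(572,70),(615,103),(593,128),(551,97)])]:
    q=unproj(S,b(C),.07 if n!='wide' else .074);e=[q[1]-q[0],q[2]-q[1],q[2]-q[3],q[3]-q[0]]
    print(n,np.round([np.degrees(np.arctan2(v[1],v[0])) for v in e],1),np.round([np.linalg.norm(v) for v in e],4))
print(unproj(S,[(388,220),(303,316)],0),unproj(T,[(340,137),(372,132),(349,253)],.0))
E
```

```text
nest
[0.5397 0.0896 0.0489] rms px 0.43
[0.5413 0.0881 0.0478] rms px 0.39
[0.5407 0.0887 0.0485] rms px 0.53
plate
[0.5226 0.0542 0.0687] rms px 0.2
[0.5255 0.0543 0.0706] rms px 0.32
[0.5242 0.0541 0.0701] rms px 0.52
nut top [[0.52229955 0.05461178 0.038     ]] [[0.52535343 0.05460748 0.038     ]]
tray
[ 0.5502 -0.229  -0.0514] rms px 1.37
[ 0.5521 -0.2302 -0.0569] rms px 0.84
[ 0.5514 -0.2299 -0.0552] rms px 1.2
wide top [[ 0.62057767 -0.24319719  0.038     ]] [[ 0.62258486 -0.24502308  0.038     ]]
mid body [[ 0.55008389 -0.22036653  0.034     ]] [[ 0.55293959 -0.21989083  0.034     ]] stub [[ 0.5482548  -0.21662297  0.07      ]] [[ 0.55301196 -0.21982646  0.07      ]]
near body [[ 0.47475521 -0.2328899   0.034     ]] [[ 0.4762777  -0.23399358  0.034     ]] stub [[ 0.47310789 -0.2305973   0.07      ]] [[ 0.47687199 -0.23340534  0.07      ]]
mid [-92.8 173.6 -96.1 178.3] [0.0181 0.014  0.017  0.013 ]
near [-99.7 172.  -90.5 173.5] [0.015  0.0148 0.0147 0.0172]
wide [ -91.8 -178.2  -89.8 -174.7] [0.0201 0.0158 0.0191 0.0166]
[[ 0.79297167 -0.07926878  0.        ]
 [ 0.4851086  -0.11657732  0.        ]] [[ 0.78574513 -0.09771947  0.        ]
 [ 0.80166382 -0.18120035  0.        ]
 [ 0.4843979  -0.12196464  0.        ]]
```

```bash
cat >> h.py <<'E'
from scipy.spatial.transform import Rotation as Rn
def st(p=True):
    o=bot.get_obs();R=Rn.from_quat(o['tool_rot']);M=R.as_matrix()
    if p: print('t',round(float(o['clock']),2),'pos',np.round(np.array(o['eef_pos'])*1000,1),'toolx yaw deg',round(np.degrees(np.arctan2(M[1,0],M[0,0])),2),'tooly',np.round(M[:,1],3),'F',np.round(o['ft_force'],1),'T',np.round(o['ft_torque'],2),'w',round(float(o['grip_width'])*1000,1),'j',np.round(o['joint_pos'],2))
    return o,R
def to(pos_mm,yaw_deg):
    """turn and shift (tool axes) to make tool y down, tool x at yaw."""
    o,R=st(); y=np.radians(yaw_deg);X=np.array([np.cos(y),np.sin(y),0]);Y=np.array([0,0,-1.]);G=np.c_[X,Y,np.cross(X,Y)]
    d=R.inv()*Rn.from_matrix(G)
    w=np.array(pos_mm)-np.array(o['eef_pos'])*1000
    print('turn deg',np.round(np.degrees(d.as_rotvec()),2),'shift in tool now',np.round(R.inv().apply(w),1),'shift after turn',np.round(G.T@w,1))
E
python3 -c "
from h import *
to([540,-60,60],90);to([540,-60,60],-90)"
```

```text
t 1.15 pos [ 145.7 -478.3  231.3] toolx yaw deg -73.06 tooly [-0. -0. -1.] F [0.3 0.4 0.3] T [0.   0.01 0.03] w 85.6 j [-1.28  0.24  0.    1.34 -0.    1.57]
turn deg [   0.   -163.06   -0.  ] shift in tool now [-285.2  171.3  499.1] shift after turn [ 418.3  171.3 -394.3]
t 1.15 pos [ 145.7 -478.3  231.3] toolx yaw deg -73.06 tooly [-0. -0. -1.] F [0.3 0.4 0.3] T [0.   0.01 0.03] w 85.6 j [-1.28  0.24  0.    1.34 -0.    1.57]
turn deg [ 0.   16.94  0.  ] shift in tool now [-285.2  171.3  499.1] shift after turn [-418.3  171.3  394.3]
```

```bash
python3 -m inch '0 -6.3 0 -3 0 54 1;0 -6.3 0 -3 8 54 1;0 -6.3 0 -3 8 54 1;0 -6.3 0 -3 8 54 1;0 -6.3 0 -3 8 54 1;0 -6.3 0 -3 8 54 1;0 -6.3 0 -3 8 54 1;0 -6.3 0 -3 8 54 1;0 -6.3 0 -3 8 54 1;0 -6.3 0 -3 8 54 1;0 -6.3 0 -3 8 54 1;0 -6.3 0 -3 8 54 1'; python3 -c "
from h import *
to([432,58,12],2.8)"
```

```text
clock: 2.65
eef_pos: [0.4942, 0.0163, 0.1432]
tool_rot: [-0.707, -0.017, 0.017, 0.707]
ft_force: [0.5, 0.3, 0.5]
grip_width: -0.0002
t 2.65 pos [494.2  16.3 143.2] toolx yaw deg 2.75 tooly [ 0.001  0.    -1.   ] F [0.5 0.3 0.5] T [ 0.01 -0.04  0.03] w -0.2 j [ 0.03  0.29 -0.17  1.11  0.    1.56]
turn deg [ 0.   -0.05  0.05] shift in tool now [-60.3 131.1  44.6] shift after turn [-60.1 131.2  44.7]
```

```bash
python3 -m inch '0 0 0 -30 0 22 1;0 0 0 -30 0 22.5 1;0 0 0 0 50 0 1;0 0 0 0 50 0 1;0 0 0 0 29 0 1;0 0 0 0 0 0 1'; python3 - <<'E'
from h import *
st();snap('side','side1.png');snap('wrist','wrist1.png')
E
```

```text
clock: 3.4
eef_pos: [0.4295, 0.0561, 0.0126]
tool_rot: [0.707, 0.014, -0.018, -0.707]
ft_force: [0.1, -0.0, 0.2]
grip_width: 0.0001
t 3.4 pos [429.5  56.1  12.6] toolx yaw deg 2.55 tooly [-0.005 -0.001 -1.   ] F [ 0.1 -0.   0.2] T [0.   0.01 0.  ] w 0.1 j [ 0.13  0.35 -0.49  0.73  0.    1.66]
```

View pics/side1.png

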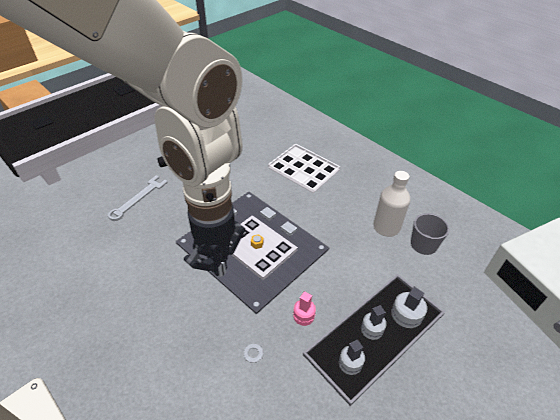

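View pics/wrist1.png

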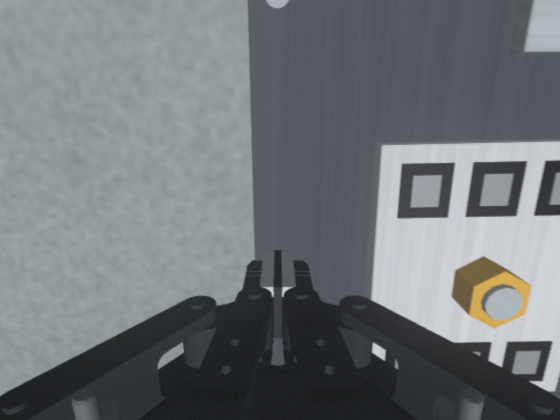

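```bash
python3 -m inch '0 0 0 12 0 0 1;0 0 0 8 0 0 1;0 0 0 5 0 0 1;0 0 0 5 0 0 1;0 0 0 4 0 0 1;0 0 0 4 0 0 1'; python3 -c "
from h import *
st();snap('wrist','wrist2.png')"
```

```text
clock: 4.25
eef_pos: [0.469, 0.058, 0.0141]
tool_rot: [-0.707, -0.015, 0.016, 0.707]
ft_force: [-5.4, -0.2, 3.7]
grip_width: -0.0002
t 4.25 pos [469.   58.   14.1] toolx yaw deg 2.55 tooly [-0.002 -0.    -1.   ] F [-5.4 -0.2  3.7] T [0.02 1.15 0.07] w -0.2 j [ 0.12  0.41 -0.39  0.77  0.    1.65]
```

View pics/wrist2.png

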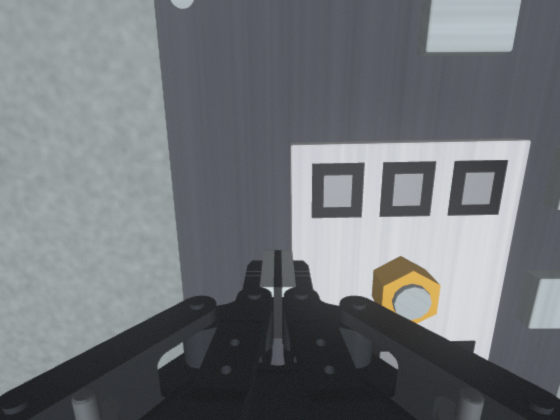

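```bash
python3 -m inch '0 0 0 4 0 0 1;0 0 0 3 0 0 1;0 0 0 2 0 0 1;0 0 0 2 0 0 1'; python3 -c "
from h import *
st()"
```

```text
clock: 4.8
eef_pos: [0.4805, 0.0584, 0.0139]
tool_rot: [0.707, 0.015, -0.016, -0.707]
ft_force: [-2.6, -0.1, -1.4]
grip_width: -0.0001
t 4.8 pos [480.5  58.4  13.9] toolx yaw deg 2.54 tooly [-0.001 -0.    -1.   ] F [-2.6 -0.1 -1.4] T [0.04 0.56 0.03] w -0.1 j [ 0.12  0.42 -0.36  0.78 -0.    1.65]
```

```bash
python3 -m inch '0 0 0 2 0 0 1;0 0 0 1.5 0 0 1;0 0 0 1.5 0 0 1'; python3 -m inch '0 0 0 1 0 0 1;0 0 0 1 0 0 1'
```

```text
clock: 5.18
eef_pos: [0.4858, 0.0587, 0.0143]
tool_rot: [0.707, 0.016, -0.016, -0.707]
ft_force: [-2.9, -0.5, -1.6]
grip_width: -0.0
clock: 5.42
eef_pos: [0.4873, 0.0587, 0.0143]
tool_rot: [0.707, 0.015, -0.016, -0.707]
ft_force: [-4.7, -0.2, 1.2]
grip_width: -0.0
```

```bash
python3 -m inch '0 0 0 1 0 0 1;0 0 0 1 0 0 1'; python3 -m inch '0 0 0 1 0 0 1;0 0 0 0 0 0 1';python3 -c "
from h import *
st();snap('side','side3.png');snap('wrist','wrist3.png')"
```

```text
clock: 5.68
eef_pos: [0.4874, 0.0587, 0.0142]
tool_rot: [0.707, 0.014, -0.017, -0.707]
ft_force: [-9.8, -0.7, 6.5]
grip_width: -0.0001
clock: 5.92
eef_pos: [0.4875, 0.0587, 0.0142]
tool_rot: [0.707, 0.014, -0.018, -0.707]
ft_force: [-11.0, -0.9, 6.0]
grip_width: 0.0002
t 5.92 pos [487.5  58.7  14.2] toolx yaw deg 2.55 tooly [-0.006 -0.    -1.   ] F [-11.   -0.9   6. ] T [-0.11  2.07 -0.01] w 0.2 j [ 0.12  0.44 -0.34  0.8   0.    1.65]
```

View pics/wrist3.png

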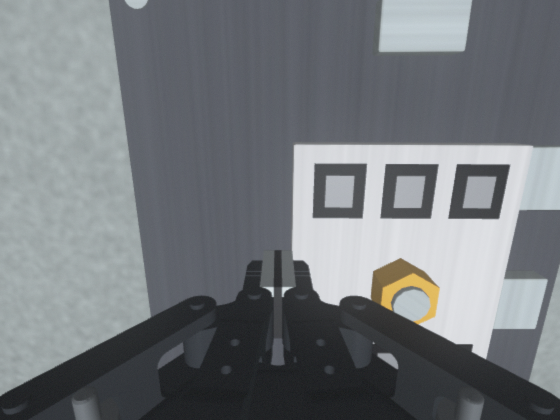

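View pics/side3.png

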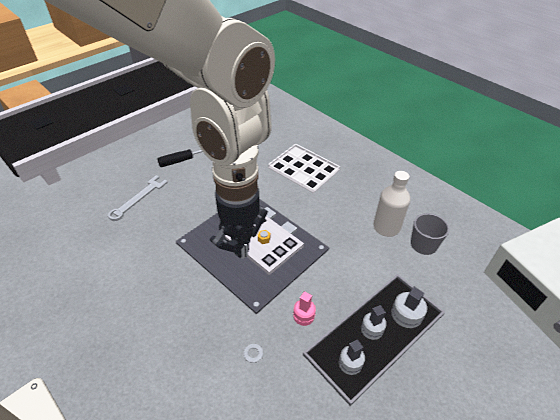

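```bash
python3 -m inch '0 0 0 2 0 0 1;0 0 0 2 0 0 1;0 0 0 0 0 0 1'; python3 -m inch '0 0 0 -8 0 0 1;0 0 0 -8 0 0 1;0 0 0 0 -45 0 1;0 0 0 0 -40 0 1'; python3 - <<'E'
from h import *
# target: nest (0,-0.125)
c,s=np.cos(.0485),np.sin(.0485)
p=np.array([540.7,88.7])+[-s*-130,c*-130];print(p)
to([p[0],p[1],14],2.8)
E
```

```text
clock: 6.4
eef_pos: [0.4878, 0.0585, 0.0137]
tool_rot: [0.707, 0.011, -0.02, -0.707]
ft_force: [-17.3, -0.8, 12.6]
grip_width: -0.0006
clock: 6.9
eef_pos: [0.4799, 0.0585, 0.1009]
tool_rot: [-0.707, -0.017, 0.015, 0.707]
ft_force: [1.4, -0.6, 0.3]
grip_width: 0.0002
[547.00252847 -41.14713372]
t 6.9 pos [479.9  58.5 100.9] toolx yaw deg 2.55 tooly [ 0.003  0.    -1.   ] F [ 1.4 -0.6  0.3] T [-0.04 -0.03  0.02] w 0.2 j [ 0.12  0.31 -0.27  1.   -0.    1.65]
turn deg [-0.01 -0.25  0.16] shift in tool now [  62.4   87.1 -102.6] shift after turn [  62.2   86.9 -102.8]
```

```bash
python3 -m inch '0 -0.2 0.1 31 0 -51 1;0 0 0 31 0 -52 1;0 0 0 0 45 0 1;0 0 0 0 42 0 1;0 0 0 0 0 0 1'; python3 -c "
from h import *
st();snap('side','side4.png');snap('wrist','wrist4.png')"
```

```text
clock: 7.52
eef_pos: [0.5456, -0.042, 0.0111]
tool_rot: [0.707, 0.016, -0.017, -0.707]
ft_force: [-1.3, 0.3, 0.4]
grip_width: 0.0002
t 7.53 pos [545.6 -42.   11.1] toolx yaw deg 2.72 tooly [-0.002 -0.    -1.   ] F [-1.3  0.3  0.4] T [-0.    0.04  0.04] w 0.2 j [-0.08  0.53 -0.19  0.86 -0.    1.45]
```

View pics/wrist4.png

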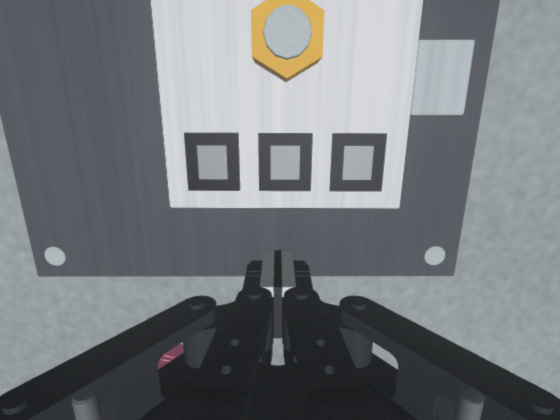

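View pics/side4.png

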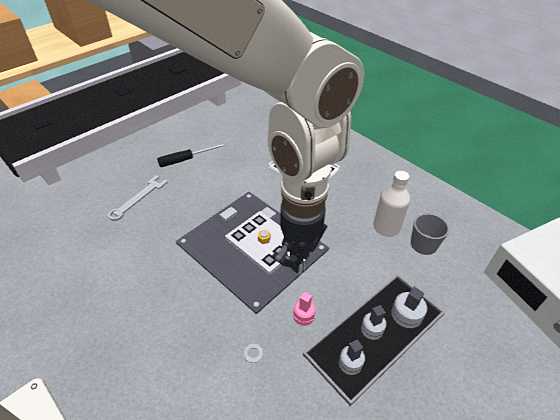

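```bash
python3 -m inch '0 0 0 0 -2 10 1;0 0 0 0 0 8 1;0 0 0 0 0 5 1;0 0 0 0 0 5 1;0 0 0 0 0 5 1;0 0 0 0 0 5 1;0 0 0 0 0 4 1;0 0 0 0 0 3 1'; python3 -m inch '0 0 0 0 0 2 1;0 0 0 0 0 2 1;0 0 0 0 0 1 1';python3 -m inch '0 0 0 0 0 1 1;0 0 0 0 0 1 1'
```

```text
clock: 8.62
eef_pos: [0.5439, 0.0021, 0.0152]
tool_rot: [0.708, 0.017, -0.017, -0.706]
ft_force: [0.5, -5.5, 3.3]
grip_width: -0.0
clock: 9.0
eef_pos: [0.5437, 0.007, 0.0152]
tool_rot: [0.708, 0.017, -0.017, -0.706]
ft_force: [0.5, -5.2, 4.5]
grip_width: -0.0
clock: 9.25
eef_pos: [0.5436, 0.0089, 0.0152]
tool_rot: [0.708, 0.017, -0.017, -0.706]
ft_force: [-0.0, -5.5, 2.7]
grip_width: -0.0001
```

```bash
python3 -m inch '0 0 0 0 0 1 1;0 0 0 0 0 1 1';python3 -m inch '0 0 0 0 0 1 1;0 0 0 0 0 1 1';python3 -m inch '0 0 0 0 0 1 1;0 0 0 0 0 1 1'
```

```text
clock: 9.5
eef_pos: [0.5435, 0.0109, 0.0152]
tool_rot: [0.708, 0.017, -0.016, -0.706]
ft_force: [-0.8, -5.7, 3.9]
grip_width: 0.0001
clock: 9.75
eef_pos: [0.5434, 0.0129, 0.0152]
tool_rot: [0.708, 0.017, -0.017, -0.706]
ft_force: [0.1, -4.2, 3.9]
grip_width: 0.0003
clock: 10.0
eef_pos: [0.5433, 0.0149, 0.0152]
tool_rot: [0.708, 0.017, -0.017, -0.706]
ft_force: [0.3, -5.2, 3.9]
grip_width: -0.0001
```

```bash
python3 -m inch '0 0 0 0 0 1 1;0 0 0 0 0 1 1';python3 -m inch '0 0 0 0 0 1 1;0 0 0 0 0 1 1';python3 -c "
from h import *
st();snap('side','side5.png');c=snap('wrist','wrist5.png')"
```

```text
clock: 10.25
eef_pos: [0.5433, 0.0153, 0.0152]
tool_rot: [0.709, 0.016, -0.016, -0.704]
ft_force: [0.2, -10.8, 3.2]
grip_width: 0.0004
clock: 10.5
eef_pos: [0.5433, 0.0154, 0.0153]
tool_rot: [0.711, 0.016, -0.016, -0.703]
ft_force: [1.5, -16.1, 4.6]
grip_width: -0.0001
t 10.5 pos [543.3  15.4  15.3] toolx yaw deg 2.56 tooly [ 0.001 -0.011 -1.   ] F [  1.5 -16.1   4.6] T [-3.33 -0.07  0.02] w -0.1 j [ 0.03  0.51 -0.2   0.86 -0.01  1.56]
```

View pics/wrist5.png

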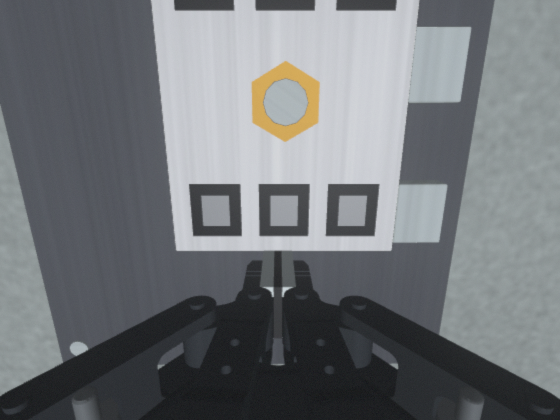

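View pics/side5.png

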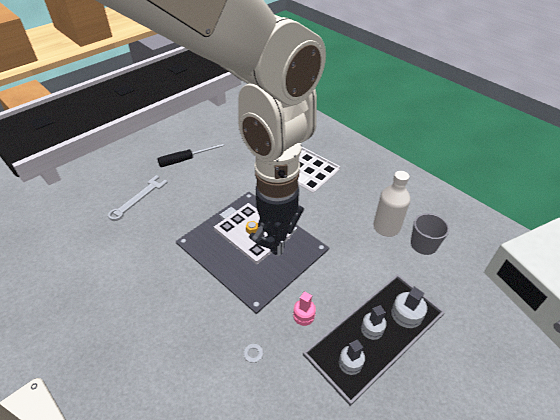

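```bash
python3 -m inch '0 0 0 0 0 2 1;0 0 0 0 0 0 1';python3 -m inch '0 0 0 0 0 -8 1;0 0 0 0 0 -8 1;0 0 0 0 -45 0 1;0 0 0 0 -40 0 1'; python3 - <<'E'
from h import *
c,s=np.cos(.0485),np.sin(.0485)
p=np.array([540.7,88.7])+np.array([[c,-s],[s,c]])@[-75,-15];print(p)
to([p[0],p[1],13.5],2.8)
E
```

```text
clock: 10.85
eef_pos: [0.5433, 0.0155, 0.0153]
tool_rot: [0.712, 0.016, -0.015, -0.702]
ft_force: [0.5, -19.6, 3.5]
grip_width: 0.0003
clock: 11.35
eef_pos: [0.5425, 0.0068, 0.0998]
tool_rot: [-0.707, -0.016, 0.018, 0.707]
ft_force: [-0.1, 0.7, -0.3]
grip_width: -0.0001
[466.51540691  70.0815643 ]
t 11.35 pos [542.5   6.8  99.8] toolx yaw deg 2.78 tooly [-0.003  0.001 -1.   ] F [-0.1  0.7 -0.3] T [ 0.04 -0.04  0.02] w -0.1 j [ 0.01  0.42 -0.1   1.06  0.    1.53]
turn deg [-0.05 -0.02 -0.19] shift in tool now [-72.6  86.6  66.8] shift after turn [-72.8  86.3  66.9]
```

```bash
python3 -m inch '0 0 -0.2 -36 0 33 1;0 0 0 -37 0 34 1;0 0 0 0 45 0 1;0 0 0 0 41 0 1;0 0 0 8 0 0 1;0 0 0 6 0 0 1;0 0 0 3 0 0 1;0 0 0 2 0 0 1'; python3 -m inch '0 0 0 2 0 0 1;0 0 0 1.5 0 0 1;0 0 0 0 0 0 1'
```

```text
clock: 12.35
eef_pos: [0.4869, 0.0707, 0.0143]
tool_rot: [-0.707, -0.018, 0.016, 0.707]
ft_force: [-1.8, 0.8, 1.2]
grip_width: 0.0001
clock: 12.72
eef_pos: [0.4871, 0.0706, 0.0135]
tool_rot: [0.707, 0.016, -0.018, -0.707]
ft_force: [-6.3, -2.0, 8.1]
grip_width: 0.0001
```

```bash
python3 -m inch '0 0 0 3 0 0 1;0 0 0 2 0 0 1;0 0 0 0 0 0 1'; python3 -m inch '0 0 0 -8 0 0 1;0 0 0 -8 0 0 1;0 0 0 0 -45 0 1;0 0 0 0 -45 0 1;0 0 0 10 0 -50 0.5;0 0 0 10 0 -50 0.5;0 0 0 10 0 -50 0.5;0 0 0 10 0 -50 0.5;0 0 0 10 0 -50 0.5'; python3 - <<'E'
from h import *
to([475.5,-233.5,140],-5)
for n in('top','side','wrist'): snap(n,n+'6.png')
import cv2
t=cv2.imread('pics/top6.png');s=cv2.imread('pics/side6.png')
cv2.imwrite('pics/t_n6.png',cv2.resize(t[185:290,215:335],None,fx=5.5,fy=5.5,interpolation=cv2.INTER_CUBIC))
cv2.imwrite('pics/s_n6.png',cv2.resize(s[185:315,170:335],None,fx=4.5,fy=4.5,interpolation=cv2.INTER_CUBIC))
E
```

```text
clock: 13.1
eef_pos: [0.4874, 0.0706, 0.0135]
tool_rot: [0.707, 0.013, -0.021, -0.707]
ft_force: [-17.9, -0.9, 20.6]
grip_width: -0.0001
clock: 14.22
eef_pos: [0.541, -0.1788, 0.1034]
tool_rot: [0.707, 0.018, -0.016, -0.707]
ft_force: [0.9, 0.8, 0.1]
grip_width: 0.0427
t 14.22 pos [ 541.  -178.8  103.4] toolx yaw deg 2.74 tooly [ 0.003 -0.    -1.   ] F [0.9 0.8 0.1] T [ 0.07 -0.08 -0.  ] w 42.7 j [-0.32  0.46 -0.02  1.08  0.    1.2 ]
turn deg [0.01 7.74 0.16] shift in tool now [-67.9 -36.8 -51.5] shift after turn [-60.5 -36.6 -60.2]
```

View pics/t_n6.png

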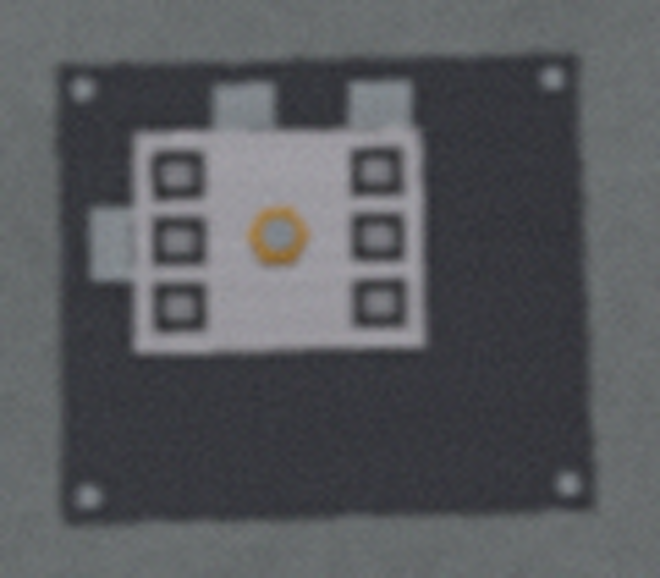

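View pics/s_n6.png

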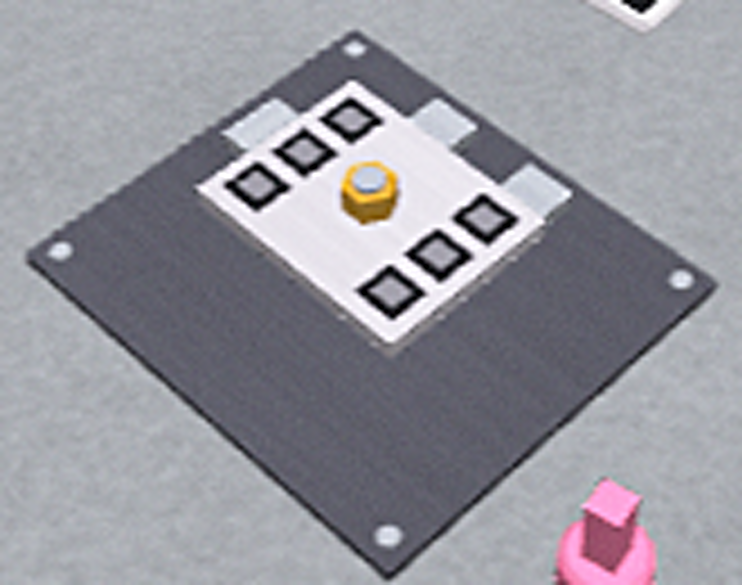

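View pics/wrist6.png

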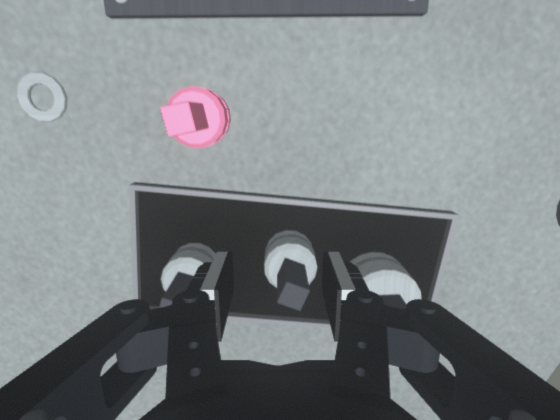

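```bash
python3 - <<'E'
from fit import *
T=bot.camera('top');S=bot.camera('side');W=bot.camera('wrist')
a=lambda p:px(p,(215,185),5.5); b=lambda p:px(p,(170,185),4.5)
Pl=[[.05,.065],[.05,-.065],[-.05,-.065],[-.05,.065]]
print('plate');fit([(T,a([(133,130),(421,126),(427,348),(133,353)])),(S,b([(350,80),(548,220),(390,345),(195,188)]))],Pl,.02,[.5,0,0])
print('stud',unproj(T,a([(279,235)]),.038),unproj(S,b([(370,178)]),.038))
o=bot.get_obs();H=np.eye(4);H[:3,:3]=Rn.from_quat(o['tool_rot']).as_matrix();H[:3,3]=o['eef_pos']
CT=np.array(W['extrinsics'])@H  # tool->cam
np.save('CT.npy',CT);print(np.round(CT,3).tolist())
# wrist5
R=Rn.from_quat([0.711,0.016,-0.016,-0.703]).as_matrix();H=np.eye(4);H[:3,:3]=R;H[:3,3]=[.5433,.0154,.0153]
c=dict(W);c['extrinsics']=CT@np.linalg.inv(H)
print('wrist5 stud',unproj(c,[(285.5,102)],.038))
print('near plate corners z20',unproj(c,[(176,250),(392,250)],.02))
print('tip proj',proj(W,np.array(o['eef_pos'])))
# pink etc.
W_=W
print('wrist6: mid stub top',unproj(W,[(293,296)],.07),'mid body top',unproj(W,[(290,268)],.034),'pink stub? z66',unproj(W,[(178,119)],.066))
E
```

```text
plate
[0.5397 0.0897 0.0407] rms px 0.3
[0.5422 0.09   0.0509] rms px 0.23
[0.541  0.0897 0.0464] rms px 0.46
stud [[0.53894244 0.08933315 0.038     ]] [[0.54284517 0.08959514 0.038     ]]
[[1.0, -0.0, -0.002, -0.001], [0.002, 0.281, 0.96, -0.028], [0.0, -0.96, 0.281, -0.157], [0.0, 0.0, 0.0, 1.0]]
wrist5 stud [[0.54417782 0.0902694  0.038     ]]
near plate corners z20 [[0.49742137 0.02370938 0.02      ]
 [0.59694962 0.02801513 0.02      ]]
tip proj [[274.73884248 265.4942618 ]]
wrist6: mid stub top [[ 0.55253631 -0.21258928  0.07      ]] mid body top [[ 0.55204147 -0.21178374  0.034     ]] pink stub? z66 [[ 0.48496139 -0.11088146  0.066     ]]
```

```bash
python3 - <<'E'
import cv2
t=cv2.imread('pics/wrist6.png')
cv2.imwrite('pics/w6c.png',cv2.resize(t[170:330,120:470],None,fx=2.2,fy=2.2,interpolation=cv2.INTER_CUBIC))
E
```

```text
(no output)
```

View pics/w6c.png

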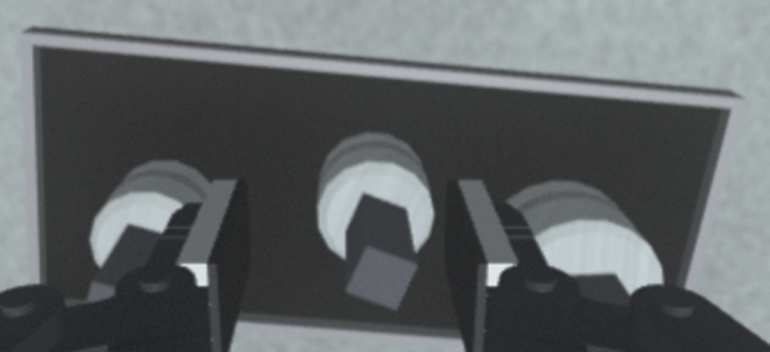

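```bash
python3 - <<'E'
from h import *
W=snap('wrist','wrist7.png')
to([475.5,-233.5,110],-5)
for r in bot.spot_point('socket_a','wrist'): print(r)
uv=[(293,296)]
t=cv2.imread('pics/wrist7.png')
cv2.imwrite('pics/w7c.png',cv2.resize(t[170:330,120:470],None,fx=2.2,fy=2.2,interpolation=cv2.INTER_CUBIC))
o=bot.get_obs();H=np.eye(4);H[:3,:3]=Rn.from_quat(o['tool_rot']).as_matrix();H[:3,3]=o['eef_pos']
print(np.round((np.array(W['extrinsics'])@H)[:3,3]*1000,1), np.round(np.load('CT.npy')[:3,3]*1000,1))
E
```

```text
t 14.57 pos [ 540.  -175.9  103.1] toolx yaw deg 2.82 tooly [ 0.001  0.001 -1.   ] F [-0.8 -0.1  0.2] T [ 0.04 -0.04  0.01] w 42.6 j [-0.32  0.46 -0.03  1.09  0.    1.21]
turn deg [-0.04  7.82  0.06] shift in tool now [-67.2  -7.  -54.4] shift after turn [-59.2  -6.9 -63. ]
{'point': [210.6, 127.3], 'conf': 0.76}
{'point': [199.6, 272.9], 'conf': 0.59}
[  -1.   -27.8 -156.8] [  -1.3  -27.6 -156.9]
```

View pics/w7c.png

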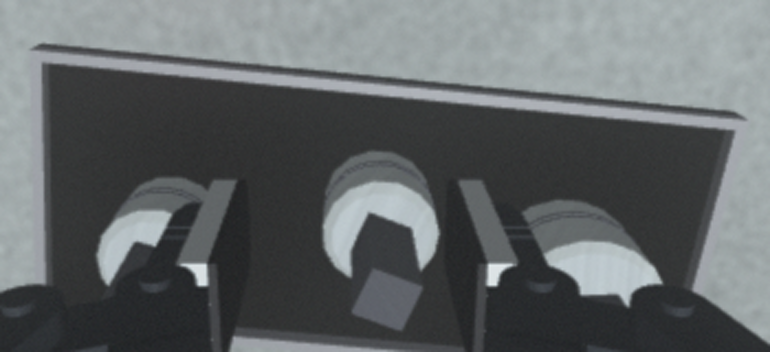

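```bash
python3 - <<'E'
from h import *
s=cv2.imread('pics/side0.png')
cv2.imwrite('pics/s_t2.png',cv2.resize(s[295:375,335:405],None,fx=7.5,fy=7.5,interpolation=cv2.INTER_CUBIC))
W=bot.camera('wrist')
C=np.array([(374,267),(423,289),(401,331),(352,310)])/2.2+[120,170]
q=unproj(W,C,.07);print(q.mean(0));d=np.diff(q,axis=0);print(np.degrees(np.arctan2(d[:,1],d[:,0])),np.linalg.norm(d,axis=1))
E
```

```text
[ 0.55517501 -0.21866627  0.07      ]
[ -23.93600099 -110.50037093  156.57919484] [0.01551831 0.01490021 0.01567429]
```

View pics/s_t2.png

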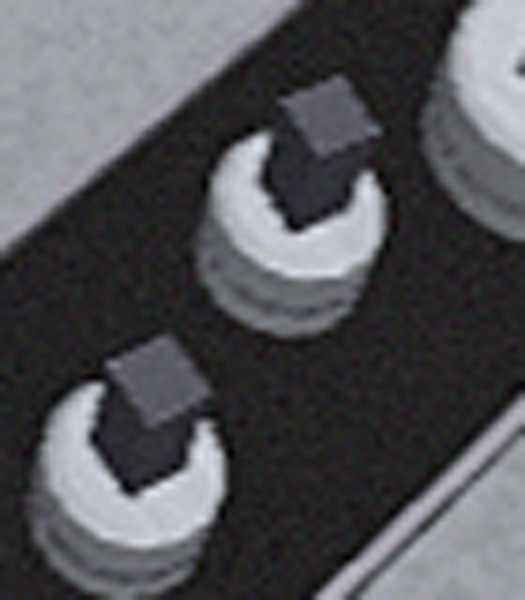

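```bash
python3 - <<'E'
from fit import *
S=bot.camera('side');b=lambda p:px(p,(335,295),7.5)
for C in([(277,103),(343,75),(383,128),(320,157)],[(105,365),(168,335),(213,385),(152,425)]):
    q=unproj(S,b(C),.07);d=np.roll(q,-1,0)-q;print(q.mean(0),np.degrees(np.arctan2(d[:,1],d[:,0])),np.linalg.norm(d,axis=1))
to([475,-232.5,110],-20)
E
```

```text
[ 0.553388   -0.21992672  0.07      ] [ -19.11043085 -106.93386085  162.15430266   75.56450689] [0.0174174  0.0148832  0.01674033 0.01529283]
[ 0.4777749  -0.23328234  0.07      ] [-17.69581944 -97.88670847 169.04525911  78.51288869] [0.01554878 0.01364318 0.01631504 0.01544945]
t 14.72 pos [ 540.3 -175.9  103.5] toolx yaw deg 2.85 tooly [ 0.002  0.    -1.   ] F [ 0.2  0.6 -1.1] T [-0.04 -0.03  0.02] w 42.8 j [-0.32  0.46 -0.03  1.09  0.    1.21]
turn deg [-2.000e-02  2.285e+01  1.000e-01] shift in tool now [-68.   -6.6 -53.3] shift after turn [-42.   -6.5 -75.6]
```

```bash
python3 -m inch '0 7.6 0 3 0 -15 0.5;0 7.6 0 3 0 -15 0.5;0 7.6 0 3 0 -15 0.5;0 0 0 0 0 0 0.5;0 0 0 0 0 0 0.5'; python3 - <<'E'
from h import *
to([553.3,-219.4,100],-20)
E
```

```text
clock: 15.35
eef_pos: [0.5455, -0.2215, 0.1034]
tool_rot: [-0.696, 0.122, -0.123, 0.697]
ft_force: [-0.6, -0.6, 0.7]
grip_width: 0.0428
t 15.35 pos [ 545.5 -221.5  103.4] toolx yaw deg -19.9 tooly [ 0.002  0.001 -1.   ] F [-0.6 -0.6  0.7] T [-0.04 -0.02 -0.02] w 42.8 j [-0.39  0.49  0.03  1.11  0.    1.53]
turn deg [-0.06  0.1   0.07] shift in tool now [6.7 3.4 4.6] shift after turn [6.7 3.4 4.6]
```

```bash
python3 -m inch '0 0 0 6.7 3 4.6 0.5;0 0 0 0 0 0 0.5'; python3 - <<'E'
from h import *
st();W=snap('wrist','wrist8.png')
E
```

```text
clock: 15.6
eef_pos: [0.554, -0.2195, 0.1]
tool_rot: [-0.696, 0.122, -0.123, 0.697]
ft_force: [-1.0, 0.8, -0.7]
grip_width: 0.0428
t 15.6 pos [ 554.  -219.5  100. ] toolx yaw deg -19.94 tooly [ 0.002  0.    -1.   ] F [-1.   0.8 -0.7] T [-0.02  0.    0.02] w 42.8 j [-0.38  0.51  0.05  1.11  0.    1.54]
```

View pics/wrist8.png

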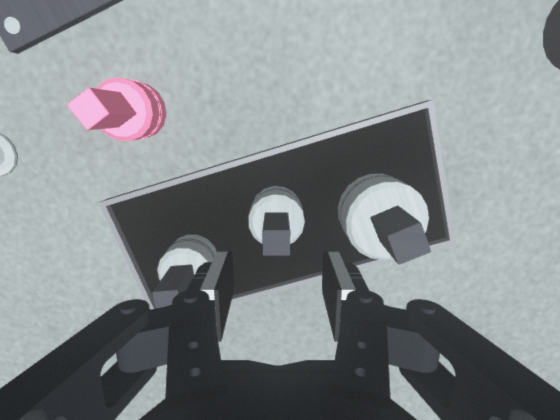

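```bash
python3 -m inch '0 0 0 0 30 0 0.5;0 0 0 0 29.5 0 0.5;0 0 0 0 0 0 0.5'; python3 - <<'E'
from h import *
st();W=snap('wrist','wrist9.png');snap('side','side9.png')
E
```

```text
clock: 16.02
eef_pos: [0.5511, -0.2192, 0.0383]
tool_rot: [-0.696, 0.125, -0.121, 0.697]
ft_force: [0.1, 0.8, 0.8]
grip_width: 0.0425
t 16.02 pos [ 551.1 -219.2   38.3] toolx yaw deg -20.03 tooly [-0.004  0.002 -1.   ] F [0.1 0.8 0.8] T [ 0.02  0.01 -0.02] w 42.5 j [-0.38  0.57 -0.02  0.98  0.    1.54]
```

View pics/wrist9.png

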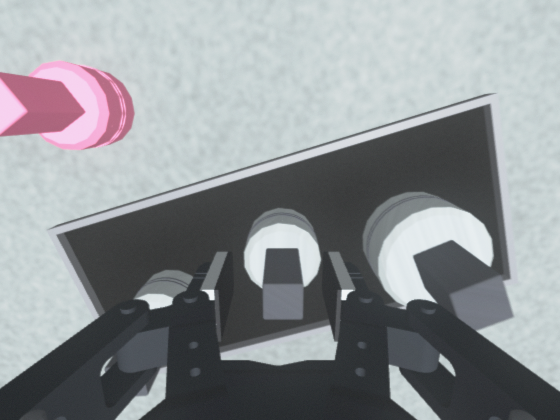

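View pics/side9.png

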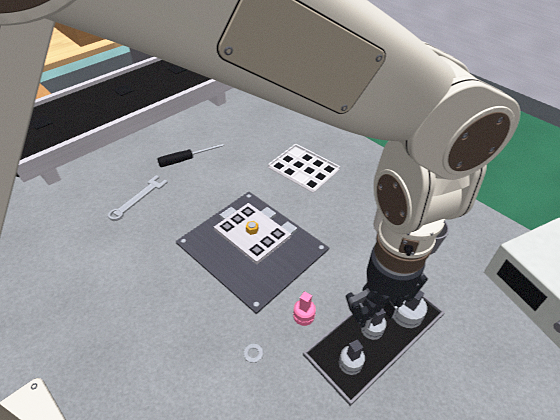

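```bash
python3 -m inch '0 0 0 1.5 -1.5 0 0.5;0 0 0 0 0 0 1;0 0 0 0 0 0 1;0 0 0 0 0 0 1;0 0 0 0 0 0 1;0 0 0 0 0 0 1'; python3 - <<'E'
from h import *
st();W=snap('wrist','wrist10.png')
E
```

```text
clock: 16.88
eef_pos: [0.5555, -0.2211, 0.0434]
tool_rot: [-0.696, 0.122, -0.124, 0.696]
ft_force: [-0.9, 0.0, 5.9]
grip_width: 0.0146
t 16.88 pos [ 555.5 -221.1   43.4] toolx yaw deg -20.05 tooly [ 0.003 -0.001 -1.   ] F [-0.9  0.   5.9] T [ 0.08  0.26 -0.04] w 14.6 j [-0.38  0.57 -0.01  0.99  0.    1.54]
```

View pics/wrist10.png

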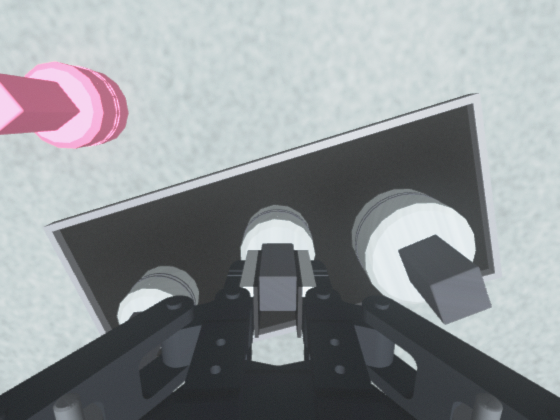

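```bash
python3 -m inch '0 0 0 0 -30 0 1;0 0 0 0 -50 0 1;0 0 0 0 0 0 1'; python3 - <<'E'
from h import *
o,R=st();W=snap('wrist','wrist11.png');snap('side','side11.png')
zt=o['eef_pos'][2]-.0394+.066
for n,uv,z in(('stubtop',(279,293),zt),('body',(279,243),zt-.036)):
    p=unproj(W,[uv],z)[0];print(n,p,R.inv().apply(p-o['eef_pos'])*1000)
E
```

```text
clock: 17.3
eef_pos: [0.5575, -0.2219, 0.1262]
tool_rot: [0.697, -0.12, 0.126, -0.696]
ft_force: [0.9, -1.5, -3.8]
grip_width: 0.0146
t 17.3 pos [ 557.5 -221.9  126.2] toolx yaw deg -20.05 tooly [ 0.009 -0.003 -1.   ] F [ 0.9 -1.5 -3.8] T [-0.03 -0.08  0.03] w 14.6 j [-0.38  0.49  0.09  1.16  0.    1.54]
stubtop [ 0.55971363 -0.22060521  0.15283038] [  1.89517984 -26.5818842    2.0169747 ]
body [ 0.56258319 -0.21424847  0.11683038] [2.0625691  9.42487756 8.95437712]
```

View pics/wrist11.png

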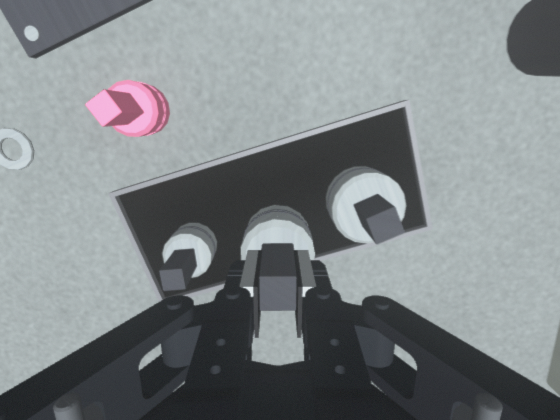

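View pics/side11.png

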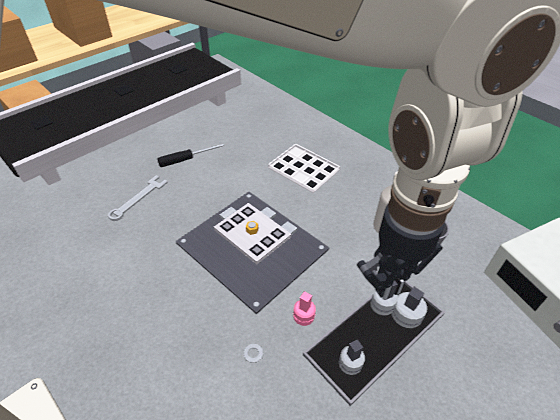

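```bash
python3 - <<'E'
from h import *
to([541.9,88.9,100],2.7)
E
python3 -m inch '0 -7.6 0 0 0 40 1;0 -7.6 0 0 0 45 1;0 -7.6 0 0 0 45 1;0 0 0 0 0 45 1;0 0 0 0 0 45 1;0 0 0 0 0 40 1;0 0 0 0 5 20 1;0 0 0 0 5 0 1;0 0 0 0 0 0 1'
python3 - <<'E'
from h import *
to([541.9,88.9,90],2.7)
E
```

```text
t 17.4 pos [ 554.3 -220.7  121.7] toolx yaw deg -20.05 tooly [ 0.001  0.    -1.   ] F [-0.3 -0.5 -3.2] T [0.02 0.01 0.04] w 15.2 j [-0.38  0.49  0.09  1.16  0.    1.54]
turn deg [ -0.03 -22.75   0.05] shift in tool now [-117.8   21.8  286.5] shift after turn [  2.2  21.7 309.8]
clock: 18.52
eef_pos: [0.5738, 0.0542, 0.1107]
tool_rot: [0.707, 0.016, -0.017, -0.707]
ft_force: [-0.0, -0.2, -3.1]
grip_width: 0.0148
t 18.52 pos [573.8  54.2 110.7] toolx yaw deg 2.69 tooly [-0.001 -0.001 -1.   ] F [-0.  -0.2 -3.1] T [-0.02 -0.01 -0.01] w 14.8 j [ 0.09  0.47  0.01  1.12 -0.    1.62]
turn deg [ 0.05 -0.01 -0.09] shift in tool now [-30.2  20.8  36.2] shift after turn [-30.2  20.7  36.2]
```

```bash
python3 -m inch '0 0 0 -15 10 18 1;0 0 0 -15 11 18 1;0 0 0 0 0 0 1;0 0 0 0 0 0 1'
python3 - <<'E'
from h import *
to([541.9,88.9,90],2.7)
W=snap('wrist','wrist12.png');S=snap('side','side12.png')
cv2.imwrite('pics/s12c.png',cv2.resize(S['color'][130:330,150:350],None,fx=3,fy=3,interpolation=cv2.INTER_CUBIC))
E
```

```text
clock: 19.02
eef_pos: [0.5441, 0.0886, 0.0918]
tool_rot: [0.707, 0.017, -0.015, -0.707]
ft_force: [-0.4, -1.0, -3.2]
grip_width: 0.0154
t 19.02 pos [544.1  88.6  91.8] toolx yaw deg 2.65 tooly [ 0.003 -0.    -1.   ] F [-0.4 -1.  -3.2] T [0.02 0.03 0.03] w 15.4 j [ 0.16  0.44 -0.09  1.04 -0.    1.69]
turn deg [ 0.03 -0.05  0.18] shift in tool now [-2.2  1.8  0.4] shift after turn [-2.2  1.8  0.4]
```

View pics/wrist12.png

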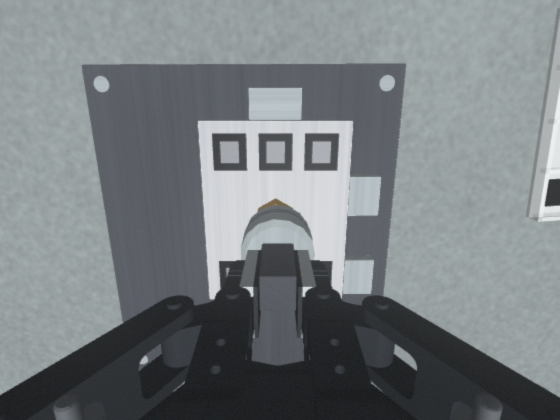

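View pics/s12c.png

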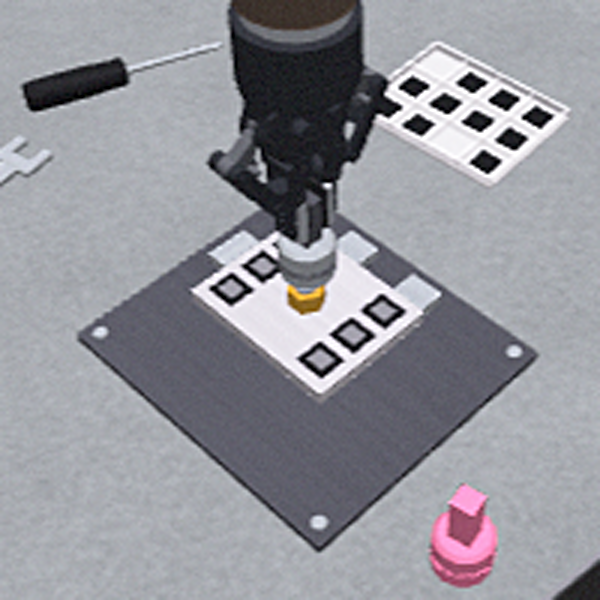

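```bash
python3 -m inch '0 0 0 0 12 0 1;0 0 0 0 0 0 1;0 0 0 0 0 0 1';python3 - <<'E'
from h import *
for i in range(3):
    to([541.9,88.9,78],2.7); S=bot.camera('side')
S=snap('side','side13.png');st()
cv2.imwrite('pics/s13c.png',cv2.resize(S['color'][170:270,200:310],None,fx=6,fy=6,interpolation=cv2.INTER_CUBIC))
E
```

```text
clock: 19.5
eef_pos: [0.543, 0.0897, 0.079]
tool_rot: [0.707, 0.017, -0.017, -0.707]
ft_force: [1.2, 0.1, -2.9]
grip_width: 0.0146
t 19.5 pos [543.   89.7  79. ] toolx yaw deg 2.74 tooly [ 0.001 -0.    -1.   ] F [ 1.2  0.1 -2.9] T [-0.01 -0.04 -0.  ] w 14.6 j [ 0.16  0.45 -0.11  1.01 -0.    1.69]
turn deg [0.01 0.04 0.06] shift in tool now [-1.1  1.  -0.8] shift after turn [-1.1  1.  -0.8]
t 19.55 pos [543.2  89.8  79.3] toolx yaw deg 2.75 tooly [ 0.002  0.    -1.   ] F [-0.2 -0.  -3. ] T [ 0.   -0.01  0.02] w 14.7 j [ 0.16  0.45 -0.11  1.01 -0.    1.69]
turn deg [-0.    0.05  0.09] shift in tool now [-1.4  1.3 -0.9] shift after turn [-1.4  1.3 -0.9]
t 19.6 pos [543.3  89.9  79.5] toolx yaw deg 2.75 tooly [ 0.002  0.    -1.   ] F [-1.   0.4 -2.7] T [0.04 0.02 0.  ] w 14.8 j [ 0.16  0.45 -0.11  1.01 -0.    1.69]
turn deg [-0.    0.05  0.11] shift in tool now [-1.5  1.5 -0.9] shift after turn [-1.5  1.5 -0.9]
t 19.7 pos [543.4  89.9  79.6] toolx yaw deg 2.75 tooly [ 0.002  0.    -1.   ] F [ 0.3 -0.6 -3.3] T [0.03 0.04 0.04] w 15.2 j [ 0.16  0.45 -0.11  1.01 -0.    1.69]
```

View pics/s13c.png

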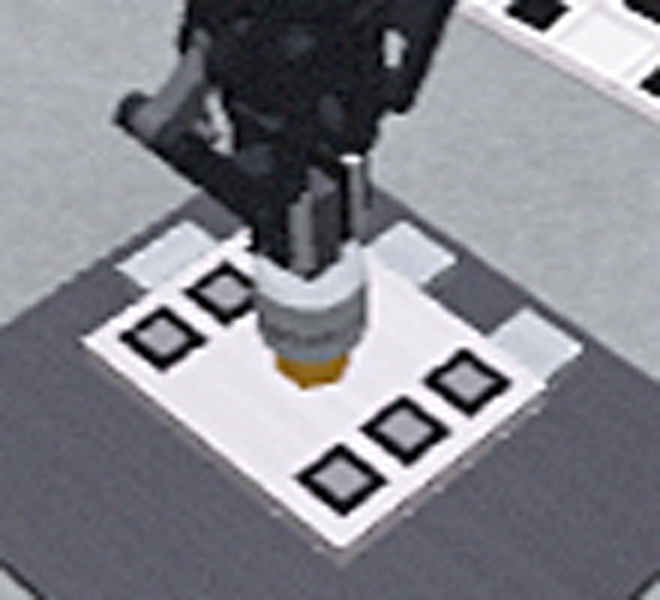

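```bash
python3 -m inch '0 0 0 -0.8 3 -0.6 1;0 0 0 0 0 0 1;0 0 0 0 1 0 1;0 0 0 0 1 0 1;0 0 0 0 0 0 1';python3 -c "
from h import *
st()"
```

```text
clock: 20.32
eef_pos: [0.5423, 0.0892, 0.0743]
tool_rot: [-0.707, -0.018, 0.016, 0.707]
ft_force: [-0.9, 0.5, -2.2]
grip_width: 0.0151
t 20.32 pos [542.3  89.2  74.3] toolx yaw deg 2.75 tooly [ 0.002  0.    -1.   ] F [-0.9  0.5 -2.2] T [0.   0.05 0.  ] w 15.1 j [ 0.16  0.45 -0.12  1.   -0.    1.69]
```

```bash
python3 -m inch '0 0 0 0 1 0 1;0 0 0 0 1 0 1;0 0 0 0 0 0 1';python3 -m inch '0 0 0 0 1 0 1;0 0 0 0 1 0 1;0 0 0 0 0 0 1'; python3 -c "
from h import *
st()"
```

```text
clock: 20.7
eef_pos: [0.5423, 0.0892, 0.0723]
tool_rot: [-0.707, -0.017, 0.016, 0.707]
ft_force: [0.2, 0.5, -3.6]
grip_width: 0.0149
clock: 21.08
eef_pos: [0.5423, 0.0892, 0.0703]
tool_rot: [0.707, 0.017, -0.016, -0.707]
ft_force: [0.5, -0.2, -3.5]
grip_width: 0.0148
t 21.07 pos [542.3  89.2  70.3] toolx yaw deg 2.75 tooly [ 0.002  0.    -1.   ] F [ 0.5 -0.2 -3.5] T [-0.   -0.03 -0.02] w 14.8 j [ 0.16  0.46 -0.12  0.99 -0.    1.69]
```

```bash
python3 -m inch '0 0 0 0 1.5 0 1;0 0 0 0 1.5 0 1;0 0 0 0 0 0 1';python3 -c "
from h import *
st();S=snap('side','side14.png')
cv2.imwrite('pics/s14c.png',cv2.resize(S['color'][170:270,200:310],None,fx=6,fy=6,interpolation=cv2.INTER_CUBIC))"
```

```text
clock: 21.45
eef_pos: [0.5423, 0.0892, 0.0672]
tool_rot: [-0.707, -0.017, 0.016, 0.707]
ft_force: [0.0, -0.1, -2.2]
grip_width: 0.015
t 21.45 pos [542.3  89.2  67.2] toolx yaw deg 2.75 tooly [ 0.001  0.    -1.   ] F [ 0.  -0.1 -2.2] T [-0.01 -0.02 -0.02] w 15.0 j [ 0.16  0.46 -0.13  0.98 -0.    1.69]
```

View pics/s14c.png

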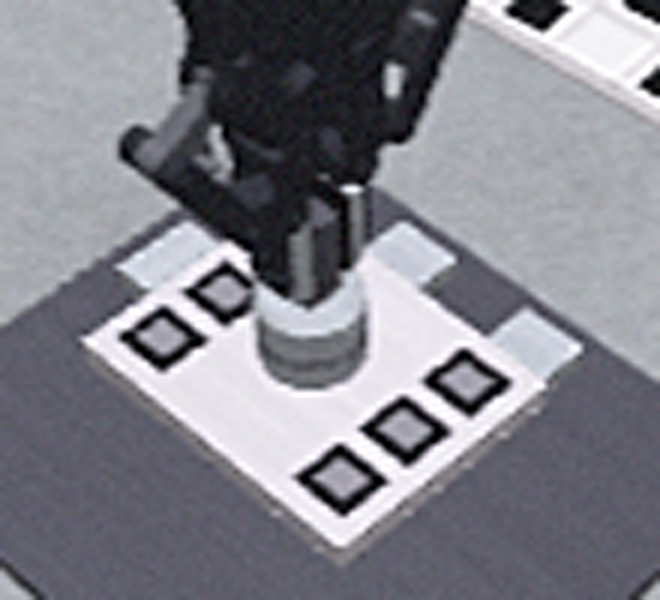

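```bash
python3 -m inch '0 0 0 0 2 0 1;0 0 0 0 2 0 1;0 0 0 0 1 0 1;0 0 0 0 1 0 1';python3 -m inch '0 0 0 0 1 0 1;0 0 0 0 1 0 1';python3 -m inch '0 0 0 0 1 0 1;0 0 0 0 0 0 1'; python3 -c "
from h import *
st()"
```

```text
clock: 22.0
eef_pos: [0.5424, 0.0892, 0.0613]
tool_rot: [-0.707, -0.018, 0.016, 0.707]
ft_force: [-0.9, 0.2, -3.3]
grip_width: 0.0148
clock: 22.25
eef_pos: [0.5425, 0.0892, 0.0594]
tool_rot: [0.707, 0.018, -0.016, -0.707]
ft_force: [-1.3, -2.0, 5.4]
grip_width: 0.0148
clock: 22.5
eef_pos: [0.5425, 0.0892, 0.0594]
tool_rot: [-0.707, -0.018, 0.016, 0.707]
ft_force: [-2.0, -0.5, 5.9]
grip_width: 0.0147
t 22.5 pos [542.5  89.2  59.4] toolx yaw deg 2.75 tooly [ 0.002  0.    -1.   ] F [-2.  -0.5  5.9] T [-0.1   0.68  0.05] w 14.7 j [ 0.16  0.47 -0.14  0.96 -0.    1.69]
```

```bash
python3 -m inch '0 0 0 0 1.5 0 1;0 0 0 0 0 0 1'; python3 -m inch '0 0 0 1 0 1 1;0 0 0 1 0 1 1;0 0 0 0 0 0 1';python3 -c "
from h import *
st()
for n in('top','side','wrist'): S=snap(n,n+'15.png')
t=cv2.imread('pics/side15.png');cv2.imwrite('pics/s15c.png',cv2.resize(t[170:270,200:310],None,fx=6,fy=6,interpolation=cv2.INTER_CUBIC))"
```

```text
clock: 22.75
eef_pos: [0.5426, 0.0892, 0.0593]
tool_rot: [-0.707, -0.018, 0.016, 0.707]
ft_force: [-5.5, -0.9, 14.4]
grip_width: 0.0149
clock: 23.12
eef_pos: [0.5434, 0.0898, 0.0594]
tool_rot: [0.708, 0.017, -0.016, -0.706]
ft_force: [-7.8, -4.8, 16.9]
grip_width: 0.0151
t 23.12 pos [543.4  89.8  59.4] toolx yaw deg 2.7 tooly [ 0.001 -0.003 -1.   ] F [-7.8 -4.8 16.9] T [-1.    2.05  0.04] w 15.1 j [ 0.17  0.47 -0.13  0.97 -0.    1.69]
```

View pics/s15c.png

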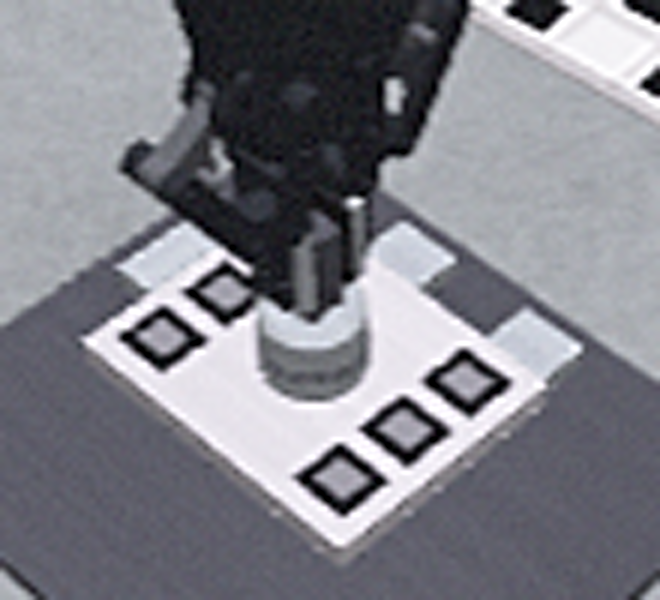

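View pics/wrist15.png

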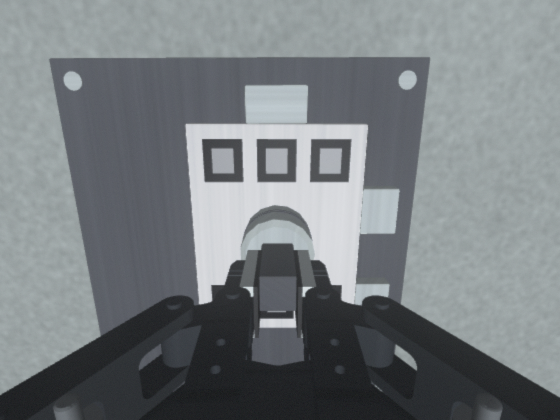

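View pics/top15.png

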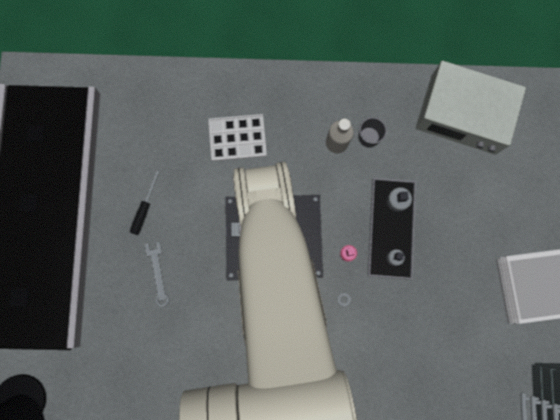

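```bash
python3 -m inch '0 0 0 1 0 1.5 1;0 0 0 0.5 0 1.5 1;0 0 0 0 0 0 1;0 0 0 0 0 0 1';python3 -c "
from h import *
st()
for n in('side','wrist'): S=snap(n,n+'16.png')
t=cv2.imread('pics/side16.png');cv2.imwrite('pics/s16c.png',cv2.resize(t[170:270,200:310],None,fx=6,fy=6,interpolation=cv2.INTER_CUBIC))
t=cv2.imread('pics/wrist16.png');cv2.imwrite('pics/w16c.png',cv2.resize(t[50:330,150:430],None,fx=2.1,fy=2.1,interpolation=cv2.INTER_CUBIC));st()"
```

```text
clock: 23.78
eef_pos: [0.5442, 0.0909, 0.0594]
tool_rot: [0.709, 0.016, -0.016, -0.705]
ft_force: [-10.0, -9.9, 19.7]
grip_width: 0.0146
t 23.77 pos [544.2  90.9  59.4] toolx yaw deg 2.62 tooly [ 0.    -0.007 -1.   ] F [-10.   -9.9  19.7] T [-2.14  2.31 -0.03] w 14.6 j [ 0.17  0.47 -0.13  0.97 -0.01  1.69]
t 23.88 pos [544.2  90.9  59.4] toolx yaw deg 2.62 tooly [ 0.    -0.007 -1.   ] F [-10.7 -10.2  18.9] T [-2.15  2.26 -0.06] w 14.8 j [ 0.17  0.47 -0.13  0.97 -0.01  1.69]
```

View pics/s16c.png

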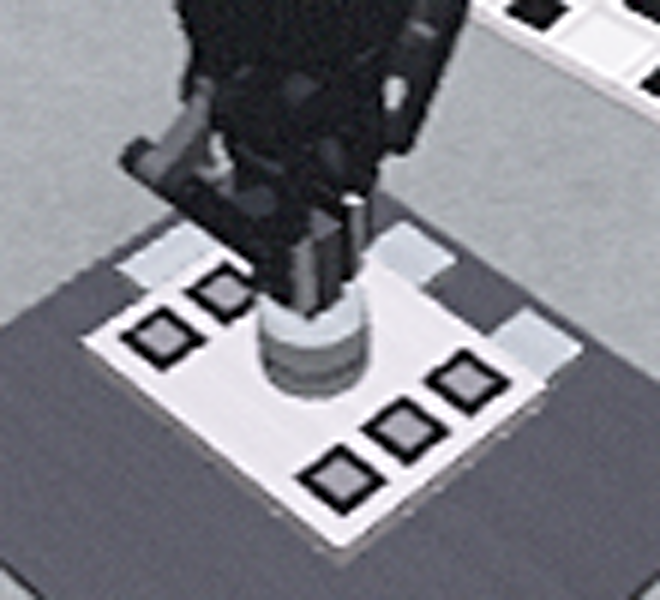

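View pics/w16c.png

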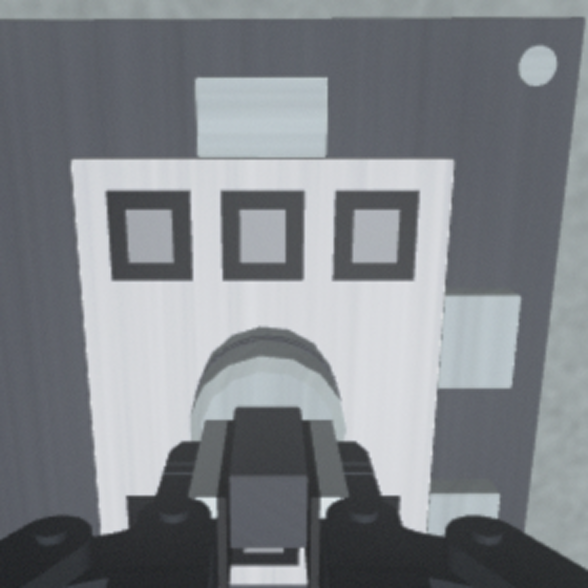

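View pics/side16.png

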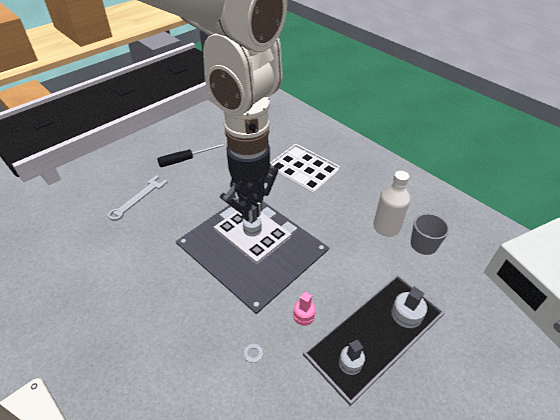

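```bash
python3 -c "
from h import *
print(bot.job_done());st()"
```

```text
the job is handed in; nothing more can be done
None
the job is handed in; nothing more can be done
```

The plate is home on its nest and a slim socket is fully down over the nut, still gripped. I handed the job in at about 24 s.

- **Plate:** I pushed it with shut fingers to the far stops, then to the side stop, then against the far stops again. Each push ended where the finger stopped moving and the force rose. The last side and wrist pictures show it touching both far stops and the side stop.
- **Socket:** I tried the middle slim socket in the row first, and it went on. It stopped with the tool at z 59.4 mm, the height worked out beforehand for its rim meeting the plate. It finished under about 19 N down and about 10 N towards the stops.
- **Other slim socket:** I never tried it on the nut, because the first one fitted. It still stands upright where it was on the tray.
- **Everything else:** the wide socket and the pink look-alike stand as before in the last pictures, and I touched none of the other items.

**Disagreements:** the cameras differed by up to 5 mm on the nut's x position. I used differences between readings from the same camera, which agreed to about 0.6 mm. Both slim sockets had also been turned, about 20 degrees for the one I used, so I matched the grip to that and turned it back to the nut's angle.

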